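# Book in a seed: show the label, then hold the seed up to the camera

### The arm

A 6-joint arm with a two-finger parallel gripper is mounted at the origin on the work surface. World frame = base frame: x ahead of the robot, y to its left, z up, the work surface at z = 0. Lengths are in mm, angles in degrees, forces in N, time in s.
With the tool pointing down it reaches from about 275 to 850 mm from the base axis. Payload 5.2 kg.
Tool frame: the origin (TCP) lies midway between the tips of the shut fingers; the grasp point (between the pads) lies grip_point_offset behind it (grip_point_offset is the distance from the TCP to the grasp point, in mm); z points along the fingers, y is the line along which they close (so a half turn about z gives the same grasp; the last joint's range is limited). The gripper opens to 85 mm and grips with 20 to 120 N. Pads are 22 mm wide; open, the fingers measure 114 mm over their backs; the gripper's body (76 mm by 85 mm) begins 54 mm behind the grasp point. The pads swing forward as they close: fully open they stand 13 mm farther back than shut.
Start: joints at [55.76, 14.817, 87.949, -0, 77.235, -11.62], TCP at [211.522, 507.704, 231.31] pointing down, gripper open.
Joint ranges: [-179.93, 179.93], [-52.35, 119.4], [10.71, 147.94], [-69.91, 249.91], [12.55, 155.21], [-178.61, 178.61]. Speed limits (degrees/s): [147.25, 147.25, 180, 180, 180, 180].

### API

Orientations are given as a 3x3 rotation matrix whose columns are the frame's x, y, z axes.
In Python, from workcell import * gives the robot as it stands. The module is installed in compiled form; this text tells all that it offers.
- The arm moves only by the tool carry_out, never from a script. Its arguments are lists of equal length, an entry for each row: "travel": the shift along the tool's x, y, z in m, a list of three; "twist": the turn about the tool's z in rad. In form: {"travel": [[tx, ty, tz], ...], "twist": [twist, ...]}. A call has 1 to 10 rows; each row is the pose to reach, as a shift and turn from the pose commanded when the call began, along the tool's axes at that moment; what a row does not reach only later rows make up. A row lasts 1/8 s, in which the tool goes at most 62.5 mm and 10.7 degrees, less where a joint would pass 70% of its speed; a pose out of reach is approached as far as the arm can. A call with a gripper value outside its range is refused whole. "jaw" is the opening, from 0 (shut) to 1 (fully open), set as the call begins (left out, the last holds). The fingers move at their own pace and stop on an object; the grip force is fixed at half the most. Time passes only in rows, so rows that repeat a pose let the fingers close. It gives the time, the measured TCP pose, the force, the opening and the grip force at its end, in the units of the state.
- get_state(): the state, without advancing time (a new reading comes with each control period).
- grab_frame(name): name is "scene" or "top" or "wrist"; returns a dict with "image" (384x512x3 uint8, red, green, blue), "K" (3x3 intrinsics, pixels), "extrinsics" (4x4, takes a point from camera to world coordinates); the wrist camera has in their place "T_tool_cam" (4x4, takes a point from camera to tool coordinates, whose origin is the TCP and whose axes are the flange's). Camera axes: x right, y up, looking along -z (the intrinsics and any distortion apply to the point x, -y, -z); pixel columns grow to the right and rows downward; lengths in mm; the calibration is good to about 2 mm. A picture is of the moment at which its call begins: read the wrist's pose just before it. There is no depth.
- sign_off(): hands the job in; it is judged then, once.
The state is a dict: "clock": time; "q": joint angles; "joint_velocities": joint speeds; "joint_torque": joint torques, N m; "tool_pos": TCP position; "orientation": TCP orientation; "wrist_force": force on the tool from outside, world axes, zero at the start; "ft_torque": the same for the moment, N m; "gripper_width": opening from 0.0 (shut) to 1.0 (fully open); "gripper_force": force on a finger pad.
Only numpy, scipy, OpenCV 4.12 (cv2) and the standard library are available. Lean on these libraries where they do the work, as an engineer would, in place of code of your own. Each camera call takes 0.05 s, during which the arm holds its last target. There are 200 camera calls.

### The job

Book in the big seed. First turn the amber jar standing in front of the label scanner, where it stands, so that its paper label squarely faces the scanner's window, and let go of it. Then lift the white seed carrier by its upright grip, carry it level so that the loose seed stays in its pocket, and finish while holding it still and level between the camera and its light panel, touching neither, with the seed's pocket midway between lens and panel, in line with the lens and at lens height, and the carrier's long side across the camera's line of sight; leave everything else where it is.

Things in the scene. Friction and masses are not known exactly. Their poses are not given: they have to be found in the camera images.
- jar_center (a point): Centre, 49 mm above its foot, of the loose amber jar standing 90 to 130 mm in front of the scanner's window: 52 mm diameter, 98 mm tall, 0.26 kg; its black lid, 54 mm diameter, is the top 20 mm and turns with the jar. x points straight out of the middle of the paper label (white with dark bars), z up. A 14 mm white paper seal runs from the label up over the lid's rim to the lid's middle.
- scanner_window (a point): Middle of the dark window of the fixed, upright grey label scanner (head 62 x 78 x 92 mm, its top 129 mm above the bench, on a round black foot 96 mm wide), 76 mm above the bench. x points out of the window towards the jar, z up.
- carrier_grip (a point): Point in the upright grip of the loose white seed carrier, 40 mm above the carrier's underside. The grip stands in the middle of the carrier: 46 mm long (x), 14 mm thick (y), its top 60 mm above the underside. x runs along the carrier towards the pocket that holds the seed, z up.
- pocket (a point): Point at the middle of the carrier's round pocket that holds the seed, 19 mm above the carrier's underside (the height of the lying seed's centre): 54 mm along +x from carrier_grip and 21 mm below it. Axes as carrier_grip's. The pocket is 40 mm wide, 5 mm deep.
- seed_center (a point): Centre of the seed: a smooth, round brown nut of 28 mm diameter and 14 g, free to roll about 6 mm each way in its pocket. It rolls out if the carrier is tipped steeply or jerked.
- focus (a point): Where the pocket is to be held: in line with the lens of the fixed camera stand, 140 mm above the bench, midway between the lens front (125 mm off, along -x) and the light panel's face (124 mm off, along +x). x is the camera's line of sight, from lens to panel; z up.
- camera: The fixed camera stand: origin on the bench right under focus, same axes. Light panel 146 mm wide, 22 mm thick, its top 200 mm above the bench; camera 62 mm wide, its top 173 mm above the bench; base plate 100 mm wide (y), 12 mm high. The gap between lens and panel is open above and at both sides (y).
- jar: The amber jar: origin at the middle of its foot, axes as jar_center's.
- carrier: The seed carrier: a white plate 164 x 76 x 10 mm, 0.16 kg, lying on the bench, with the upright grip in its middle and a round pocket 54 mm to either side of the middle; only the +x one holds the seed. Origin at the middle of its underside, axes as carrier_grip's.
- spare_jar: Bystander: shorter amber jar, no label, white lid, 52 mm diameter, 75 mm tall; origin under its middle.
- clay_pot: Bystander: terracotta pot, 84 mm wide, 78 mm tall; origin under its middle.
- spoon: Bystander: sowing spoon, 150 mm long, lying along its x; origin under its middle.
- dibber: Bystander: wooden dibber, 150 mm long, 26 mm thick, lying along its x; origin under its middle.
- sprayer: Bystander: white spray bottle, 72 mm diameter, 183 mm tall; origin under its middle.

How it is judged:
By the outcome, as a careful person would: the job done as asked, in the order asked, and still so for the second after the job is handed in, while the arm keeps its last pose, push and grip.
It also fails if it takes over 64 s, if anything falls off the work surface, if the arm or the gripper's body presses on something with over 40 N, if the wrist force passes 120 N, or if a joint passes its speed limit or range.

## Working session

There is one attempt and no reset: what is moved stays moved. The work goes in short steps, Python scripts to look and compute and a tool call to move; the robot and the scene stay as the last step left them, time stands still between calls to the robot, and variables do not carry over. Pictures are saved under pics/ and viewed, at most 10 in all, crops included, and the job is handed in when it is done.

Besides the shell and the picture viewer there is one more tool, called as name(argument=value, ...), one argument or row to a line, values as JSON. carry_out: Moves the arm, as the interface text tells. Its arguments: {"type":"object","properties":{"travel":{"type":"array"},"twist":{"type":"array"},"jaw":{"type":"number"}},"required":["travel","twist"]}

```bash
mkdir -p pics; python3 - <<'E'
from workcell import *
import cv2,numpy as np,pickle
s=get_state();print(s)
D={'state':s}
for n in ['scene','top','wrist']:
    f=grab_frame(n);D[n]=f
    print(n,f['K'],f.get('extrinsics',f.get('T_tool_cam')),[k for k in f])
    cv2.imwrite(f'pics/a_{n}.png',f['image'][:,:,::-1])
pickle.dump(D,open('a.pkl','wb'))
a=np.hstack([D[n]['image'] for n in ['scene','top']])
E
```

```text
{'clock': 0.0, 'q': array([ 5.57600185e+01,  1.48609241e+01,  8.80104179e+01,  5.34068958e-04,
        7.72361568e+01, -1.16203997e+01]), 'joint_velocities': array([ 0.07279548,  0.03123282, -0.05918939, -0.01251504, -0.02596372,
        0.04872274]), 'joint_torque': array([-4.92179822e-05, -4.46025860e+01, -2.90570605e+01, -1.50375627e-04,
        1.16157069e-02, -1.76413789e-05]), 'tool_pos': array([211.21452647, 507.25406122, 230.46369225]), 'orientation': array([[-9.23077823e-01,  3.84611755e-01, -1.06318318e-03],
       [ 3.84613030e-01,  9.23076610e-01, -1.54592367e-03],
       [ 3.86819109e-04, -1.83592196e-03, -9.99998240e-01]]), 'wrist_force': array([-0.60165975,  0.96930991,  0.23675238]), 'ft_torque': array([ 0.00828839, -0.03077254, -0.00257443]), 'gripper_force': 0.0, 'gripper_width': 0.997770862506518}
scene [[412.31603057   0.         257.85165202]
 [  0.         412.31603057 191.25980546]
 [  0.           0.           1.        ]] [[ 7.82623320e-01 -3.84653584e-01  4.89430648e-01  1.12787738e+03]
 [ 6.22108063e-01  5.11037018e-01 -5.93146461e-01 -6.72096077e+02]
 [-2.
[... 318 characters left out ...]
7e-01 -1.88994969e-01  3.72475234e+02]
 [-9.99948452e-01  1.19202107e-03 -1.00833023e-02 -5.03006240e+01]
 [-9.67624702e-03  1.89016247e-01  9.81926285e-01  1.24537542e+03]
 [ 0.00000000e+00  0.00000000e+00  0.00000000e+00  1.00000000e+00]] ['image', 'K', 'extrinsics']
wrist [[329.83146888   0.         252.00738764]
 [  0.         329.83146888 194.69518319]
 [  0.           0.           1.        ]] [[ 6.87751246e-04  9.46257993e-01  3.23412024e-01  8.35617594e+01]
 [ 9.99999659e-01 -7.98684454e-04  2.10290689e-04 -1.01238495e+00]
 [ 4.57293402e-04  3.23411769e-01 -9.46258220e-01 -1.43358639e+02]
 [ 0.00000000e+00  0.00000000e+00  0.00000000e+00  1.00000000e+00]] ['image', 'K', 'T_tool_cam']
```

View pics/a_top.png

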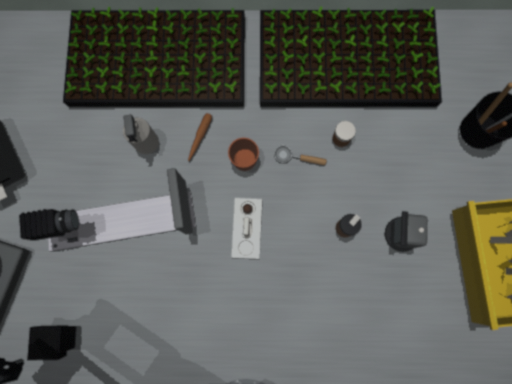

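View pics/a_scene.png

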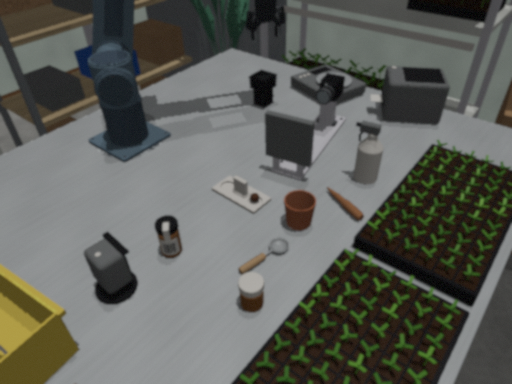

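The top view shows the jar at (349,225) with its seal towards (356,217) and the scanner at (412,230). The carrier is at (247,228) with its seed at (247,208), the lens is near (75,222) and the panel near (178,200). The scene view agrees, and shows the label facing that camera. Next I'll enlarge the details.

```bash
cat > h.py <<'E'
import numpy as np,cv2
def ray(f,uv,T=None):
    T=f['extrinsics'] if T is None else T
    K=f['K'];uv=np.atleast_2d(np.array(uv,float))
    d=np.c_[(uv[:,0]-K[0,2])/K[0,0],-(uv[:,1]-K[1,2])/K[1,1],-np.ones(len(uv))]
    return T[:3,3],d@T[:3,:3].T
def plane(f,uv,z,T=None):
    o,d=ray(f,uv,T);return o+d*((z-o[2])/d[:,2])[:,None]
def proj(f,P,T=None):
    T=f['extrinsics'] if T is None else T
    p=(np.atleast_2d(P)-T[:3,3])@T[:3,:3];K=f['K']
    return np.c_[K[0,2]+K[0,0]*p[:,0]/-p[:,2],K[1,2]-K[1,1]*p[:,1]/-p[:,2]]
def wristT(s,f):
    T=np.eye(4);T[:3,:3]=s['orientation'];T[:3,3]=s['tool_pos'];return T@f['T_tool_cam']
E
python3 - <<'E'
from h import *;import pickle
D=pickle.load(open('a.pkl','rb'));im=D['top']['image'][:,:,::-1]
def c(u,v,w,h,S): return cv2.resize(im[v:v+h,u:u+w],(w*S,h*S),interpolation=cv2.INTER_CUBIC)
A=c(325,195,110,60,5);B=c(10,160,200,100,4)
C=c(225,190,45,75,4)
out=np.zeros((600,800,3),np.uint8)
out[:300,:550]=A;out[:300,560:740]=C;
B=c(10,165,200,75+20,3.0.__int__());out[305:305+B.shape[0],:600]=B
cv2.imwrite('pics/b.png',out)
g=cv2.cvtColor(im,cv2.COLOR_BGR2HSV)
# carrier mask
m=((g[...,2]>150)&(g[...,1]<40)).astype(np.uint8)
n,l,st,ce=cv2.connectedComponentsWithStats(m)
for i in range(1,n):
    if st[i,4]>15:
        pts=np.argwhere(l==i)[:,::-1].astype(np.float32)
        print(st[i],ce[i],cv2.minAreaRect(pts))
E
```

```text
[336 121  19  18 276] [345.19202899 129.6884058 ] ((345.0, 129.5), (17.0, 18.0), 90.0)
[280 152   6   5  23] [282.56521739 154.17391304] ((282.5, 154.0), (4.0, 5.0), 90.0)
[  0 187   5  12  42] [  1.5        192.80952381] ((2.0, 192.5), (11.0, 4.0), 90.0)
[  77  196   97   48 2866] [130.50104676 218.30565248] ((125.8648681640625, 219.68919372558594), (34.52378463745117, 93.54300689697266), 80.53767395019531)
[ 231  198   31   61 1490] [246.0590604  229.09530201] ((246.18551635742188, 227.6040802001953), (28.206134796142578, 59.97966003417969), 2.726310968399048)
[351 215   8   9  38] [354.68421053 219.10526316] ((354.6829528808594, 219.14634704589844), (3.7481703758239746, 9.370426177978516), 38.65980911254883)
[ 49 239   2  11  19] [ 49.42105263 244.63157895] ((49.5, 244.0), (10.0, 1.0), 90.0)
```

View pics/b.png

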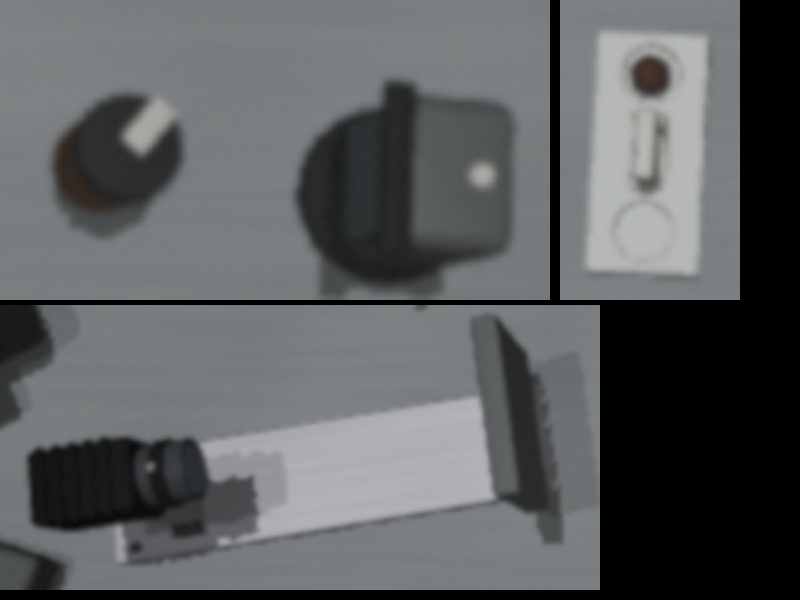

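Focus and the grasps are roughly placed, so I'll compute metric estimates.

```bash
python3 - <<'E'
from h import *;import pickle
from workcell import *
print(grip_point_offset)
D=pickle.load(open('a.pkl','rb'));t=D['top']
print('lid',plane(t,[[351,224.4]],98),'lid L/R',plane(t,[[325+77/5,224.4],[325+184/5,224.4]],98))
sl=plane(t,[[325+140/5-.8,195+140/5+.6],[325+165/5,195+105/5]],98);d=sl[1]-sl[0];print('seal',sl,np.degrees(np.arctan2(d[1],d[0])))
p=plane(t,[[10+471/3,165+13/3],[10+497/3,165+193/3]],200);print('panel',p,np.linalg.norm(p[0]-p[1]))
e=p[1]-p[0];e/=np.linalg.norm(e);n=np.array([-e[1],e[0],0]);n*=np.sign(n[1]);print('normal to lens',n,np.degrees(np.arctan2(n[1],n[0])),'focus',p.mean(0)+124*n)
print('lens',plane(t,[[10+205/3,165+160/3]],140))
print('base strip',plane(t,cv2.boxPoints(((125.86,219.69),(34.5,93.5),80.5)),12))
b=cv2.boxPoints(((246.185,227.6),(28.2+.6,60+.6),2.73));P=plane(t,b,10);print('carrier',P,P.mean(0),np.linalg.norm(P-np.roll(P,1,0),axis=1))
q=plane(t,[[225+35/4*1-0,190]],10)
c=plane(t,[[225+(650-560)/4,190+72/4],[225+(643-560)/4,190+231/4]],[10]);d=c[0]-c[1];print('pockets',c,np.linalg.norm(d),np.degrees(np.arctan2(d[1],d[0])))
s=plane(t,[[325+415/5,195+83/5],[325+412/5,195+245/5]],129);d=s[1]-s[0];print('scan',s,np.linalg.norm(d),np.degrees(np.arctan2(d[1],d[0])))
h=plane(t,[[325+410/5,195+98/5],[325+512/5,195+98/5],[325+512/5,195+250/5],[325+410/5,195+250/5]],129);print(h)
print('tool',D['state']['tool_pos'])
E
```

```text
18.700000000000003
lid [[ 505.13557978 -269.4594234    98.        ]] lid L/R [[ 505.08283337 -242.56632914   98.        ]
 [ 505.18929676 -296.84737031   98.        ]]
seal [[ 507.18303303 -272.57517437   98.        ]
 [ 526.67183736 -288.02274474   98.        ]] -38.40168714256137
panel [[624.02658056 182.4741623  200.        ]
 [481.06031961 156.30801422 200.        ]] 145.34104402323396
normal to lens [-0.18003275  0.98366062 -0.        ] 100.37166750064264 focus [530.21938888 291.3650047  200.        ]
lens [[513.99759918 409.97748748 140.        ]]
base strip [[552.464272   468.99703333  12.        ]
 [596.15246192 215.35202538  12.        ]
 [501.53155365 195.83368511  12.        ]
 [458.89259969 445.93127016  12.        ]]
carrier [[425.6259568   42.67829227  10.        ]
 [591.98939175  37.25210747  10.        ]
 [588.23587243 -42.60129242  10.        ]
 [422.16186513 -35.18739574  10.        ]] [507.00327153   0.53542789  10.        ] [ 77.94270524 166.45190287  79.94156855 166.23941098]
pockets [[560.20990392  -2.59423388  10.        ]
 [451.09339249   1.24332744  10.        ]] 109.18397292244563 -2.0142275209802407
scan [[ 533.73174631 -405.90675615  129.        ]
 [ 453.62563657 -399.75760508  129.        ]] 80.34177541590694 175.61043687492642
[[ 526.21895819 -402.99559546  129.        ]
 [ 526.30713741 -453.40561739  129.        ]
 [ 451.30473311 -448.41606666  129.        ]
 [ 451.18519219 -398.63921576  129.        ]]
tool [211.21452647 507.25406122 230.46369225]
```

carry_out(
  travel=[
    [-0.02,-0.021,0],
    [-0.05,-0.053,0],
    [-0.085,-0.09,0],
    [-0.12,-0.127,0],
    [-0.155,-0.164,0],
    [-0.19,-0.201,0],
    [-0.225,-0.238,0],
    [-0.26,-0.275,0],
    [-0.295,-0.312,0],
    [-0.33,-0.35,0],
  ],
  twist=[0,0,0,0,0,0,0,0,0,0],
  jaw=1,
)

```text
clock: 1.4
tool_pos: [381.8, 56.1, 231.4]
orientation: [[-0.923, 0.385, 0.0], [0.385, 0.923, 0.0], [-0.0, 0.0, -1.0]]
wrist_force: [0.6, -0.3, 0.2]
gripper_width: 0.995
gripper_force: 0.0
```

carry_out(
  travel=[
    [-0.035,-0.037,0],
    [-0.07,-0.074,0],
    [-0.105,-0.111,0],
    [-0.14,-0.148,0],
    [-0.175,-0.186,0],
    [-0.21,-0.223,0],
    [-0.23,-0.245,0],
    [-0.24,-0.2545,0],
    [-0.24,-0.2545,0],
    [-0.24,-0.2545,0],
  ],
  twist=[0,0,0,0,0,0,0,0,0,0],
)

```text
clock: 2.65
tool_pos: [504.8, -268.2, 231.3]
orientation: [[-0.923, 0.384, -0.0], [0.384, 0.923, 0.001], [0.001, 0.001, -1.0]]
wrist_force: [0.1, 0.7, 0.4]
gripper_width: 0.999
gripper_force: 0.0
```

```bash
python3 - <<'E'
from workcell import *
import cv2,numpy as np,pickle
s=get_state();f=grab_frame('wrist');pickle.dump((s,f),open('w1.pkl','wb'))
print(s['clock'],s['tool_pos'],s['orientation'],s['q'])
cv2.imwrite('pics/w1.png',cv2.resize(f['image'][:,:,::-1],(800,600),interpolation=cv2.INTER_CUBIC))
E
```

```text
2.65 [ 504.84778396 -268.15269245  231.31125892] [[-9.23428039e-01  3.83771358e-01 -4.49489368e-04]
 [ 3.83770964e-01  9.23427992e-01  7.69232450e-04]
 [ 7.10280446e-04  5.37829845e-04 -9.99999603e-01]] [-3.91627632e+01  1.70691470e+01  8.48762908e+01  1.83017825e-02
  7.81023649e+01 -1.06599065e+02]
```

View pics/w1.png

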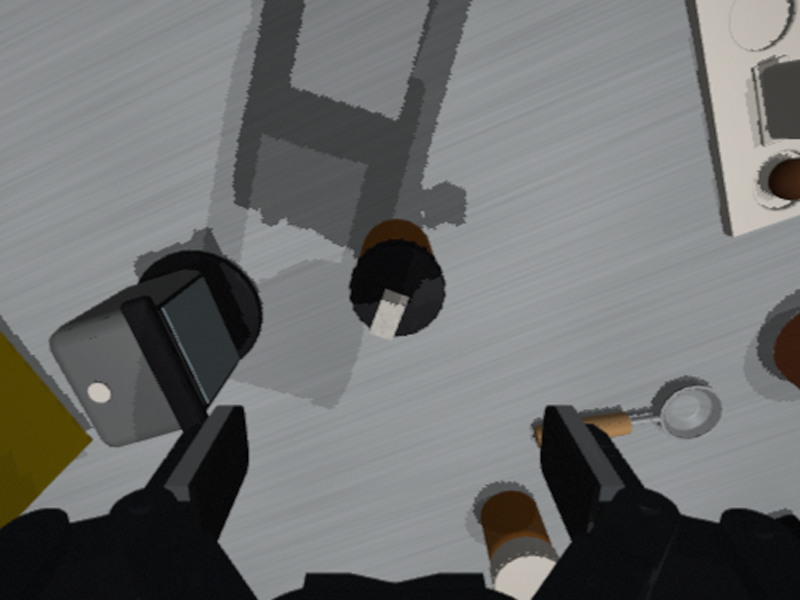

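The wrist view shows the lid at about (397,288) with the seal running to (384,338). The scanner window quad is (161,306), (203,404), (240,352), (205,275), facing the jar.

```bash
python3 - <<'E'
from h import *;import pickle
s,f=pickle.load(open('w1.pkl','rb'));T=wristT(s,f);k=1/1.5625
def hd(a,b):
    o,d=ray(f,np.array([a,b])*k,T);n=np.cross(d[0],d[1]);v=np.cross(n,[0,0,1]);return np.degrees(np.arctan2(v[1],v[0]))%180
print('edges',hd((161,306),(203,404)),hd((205,275),(240,352)),hd((151,293),(208,412)),hd((121,304),(183,434)),hd((121,304),(51,338)))
im=f['image'];g=cv2.cvtColor(im,cv2.COLOR_RGB2GRAY)
# line detector near scanner
sub=np.zeros_like(g);sub[150:290,60:170]=255
L=cv2.createLineSegmentDetector().detect(cv2.GaussianBlur(g,(3,3),0))[0][:,0]
for l in L:
    if np.hypot(l[2]-l[0],l[3]-l[1])>25 and 20<l[0]<165 and 150<l[1]<300: print(l*1.5625,hd(l[:2]/k,l[2:]/k))
# lid: dark mask, seal: bright
roi=(slice(140,230),slice(215,295));G=g[roi]
m=((cv2.GaussianBlur(im,(3,3),0).max(2)<60)[roi]).astype(np.uint8)
w=((im.min(2)>140)[roi]).astype(np.uint8)
n,l,st,ce=cv2.connectedComponentsWithStats(w)
for i in range(1,n):
    if st[i,4]>20:
        pts=np.argwhere(l==i)[:,::-1].astype(np.float32)+[215,140]
        r=cv2.minAreaRect(pts.astype(np.float32));b=plane(f,cv2.boxPoints(r),98,T);print('seal?',st[i],ce[i]+[215,140],r,b)
lid=plane(f,[[397*k,288*k],[350*k,288*k],[445*k,288*k],[397*k,240*k],[397*k,336*k]],98,T);print('lid',lid)
print('window',plane(f,np.array([[161,306],[203,404]])*k,100,T))
E
```

```text
edges 172.01301019463685 175.23302798440565 174.41700664260418 173.14805260984764 92.72756324021898
[244.13448 407.16382 248.31018 471.7258 ] 155.37275411297435
[218.21332 248.42319 258.63052 286.30197] 20.615748640335966
[ 47.644096 332.65286  135.03268  281.57715 ] 96.44992724171414
[181.5129  430.26767 118.08913 305.7022 ] 174.6319070020663
[177.13083 430.06354 110.41241 448.46283] 84.41557939550052
[ 91.06907 440.6756   20.20153 512.37   ] 111.33060120468666
[164.95158 248.05437 204.17621 248.756  ] 66.4242217922931
[ 86.590935 415.22287   45.50297  342.9984  ] 174.51321178972054
[159.5561  309.38846 205.15001 403.75742] 174.64530360987465
[199.6544  277.61594 162.15886 306.40994] 103.48425582166254
[206.60687 417.34814 163.75058 483.82693] 123.1899872675836
[237.5264  354.39404 203.1618  276.7833 ] 174.5552263931561
[209.00743 398.93375 165.87582 309.16824] 174.72484630326286
[186.30936 267.8475  143.15642 280.91095] 84.17831896562737
[116.90907  311.58118   60.842484 331.04642 ] 86.58072956775013
[156.87663 303.245   195.92043 273.92322] 102.82734563268346
seal? [  14    3   66
[... 219 characters left out ...]
19515233 -305.55236036   98.        ]]
seal? [ 0 17  6 11 38] [216.47368421 161.92105263] ((216.53846740722656, 162.3076934814453), (5.099019527435303, 9.805806159973145), 11.309932708740234) [[ 478.07342277 -294.44434178   98.        ]
 [ 471.04474607 -289.40531816   98.        ]
 [ 473.47101254 -285.82284568   98.        ]
 [ 480.53022667 -290.83230328   98.        ]]
lid [[ 506.34534001 -267.89708972   98.        ]
 [ 496.23723145 -292.26477993   98.        ]
 [ 516.66867494 -243.01055177   98.        ]
 [ 481.10207689 -257.48646109   98.        ]
 [ 533.22644431 -278.98318397   98.        ]]
window [[ 464.59478647 -394.63692648  100.        ]
 [ 528.54818391 -403.61018203  100.        ]]
```

```bash
python3 - <<'E'
from h import *;import pickle
s,f=pickle.load(open('w1.pkl','rb'));T=wristT(s,f)
im=f['image'];g=cv2.cvtColor(im,cv2.COLOR_RGB2GRAY)
def hd(a,b):
    o,d=ray(f,np.array([a,b]),T);n=np.cross(d[0],d[1]);v=np.cross(n,[0,0,1]);return np.degrees(np.arctan2(v[1],v[0]))%180
x0,y0=230,175;crop=cv2.resize(g[y0:225,x0:280],None,fx=4,fy=4,interpolation=cv2.INTER_CUBIC)
for l in cv2.createLineSegmentDetector().detect(crop)[0][:,0]:
    l=(l+.5)/4-.5+np.array([x0,y0]*2)
    if np.hypot(l[2]-l[0],l[3]-l[1])>8: print(l.round(1),round(hd(l[:2],l[2:]),1))
w=((im.min(2)>100)[180:213,234:266]).astype(np.uint8)
n,l,st,ce=cv2.connectedComponentsWithStats(w)
for i in range(1,n):
    if 30<st[i,4]<500 :
        q=plane(f,np.argwhere(l==i)[:,::-1]+[234,180],98,T);c=q.mean(0);print(st[i],c,np.degrees(np.arctan2(*(c-[506,-268.5,98])[1::-1])))
        r=cv2.minAreaRect(q[:,:2].astype(np.float32));print(r)
E
```

```text
[260.4 214.4 252.2 214.9] 71.2
[251.  215.8 261.3 190.3] 136.8
[243.3 191.8 236.2 210.7] 137.5
[279.4 201.9 272.2 209.1] 115.2
[261.7 189.8 246.2 184.2] 46.6
[236.1 209.6 229.8 203.8] 22.8
[  0   9  27  24 361] [ 519.84452594 -279.6888054    98.        ] -38.94429112306871
((518.2754516601562, -279.9312744140625), (17.297273635864258, 27.377952575683594), 48.29740905761719)
```

carry_out(
  travel=[
    [-0.001,0,0.02],
    [-0.001,0,0.05],
    [-0.001,0,0.08],
    [-0.001,0,0.11],
    [-0.001,0,0.135],
    [-0.001,0,0.155],
    [-0.001,0,0.172],
    [-0.001,0,0.183],
    [-0.001,0,0.188],
    [-0.001,0,0.188],
  ],
  twist=[0,0,0,0,0,0,0,0,0,0],
)

```text
clock: 3.95
tool_pos: [506.2, -270.0, 43.4]
orientation: [[-0.923, 0.385, 0.0], [0.385, 0.923, -0.0], [-0.0, -0.0, -1.0]]
wrist_force: [0.6, -0.2, -0.2]
gripper_width: 0.997
gripper_force: 0.0
```

carry_out(
  travel=[
    [0,0,0],
    [0,0,0],
    [0,0,0],
    [0,0,0],
    [0,0,0],
    [0,0,0],
  ],
  twist=[0,0,0,0,0,0],
  jaw=0,
)

```text
clock: 4.7
tool_pos: [506.7, -270.1, 44.1]
orientation: [[-0.923, 0.385, 0.001], [0.385, 0.923, -0.001], [-0.002, -0.0, -1.0]]
wrist_force: [0.6, 2.3, 5.7]
gripper_width: 0.608
gripper_force: 56.0
```

carry_out(
  travel=[
    [0,0,0],
    [0,0,0],
    [0,0,0],
    [0,0,0],
    [0,0,0],
    [0,0,0],
    [0,0,0],
    [0,0,0],
    [0,0,0],
    [0,0,0],
  ],
  twist=[0.06,0.18,0.3,0.42,0.54,0.66,0.78,0.88,0.923,0.923],
)

```text
clock: 5.95
tool_pos: [507.0, -271.3, 44.2]
orientation: [[-0.251, 0.968, 0.002], [0.968, 0.251, -0.003], [-0.003, 0.001, -1.0]]
wrist_force: [1.2, -2.9, 5.5]
gripper_width: 0.615
gripper_force: 56.8
```

carry_out(
  travel=[
    [0,0,0],
    [0,0,0],
    [0,0,0],
    [0,0,0],
    [0,0,0],
    [0,0,0],
  ],
  twist=[0,0,0,0,0,0],
  jaw=1,
)

```text
clock: 6.7
tool_pos: [506.1, -269.9, 43.3]
orientation: [[-0.25, 0.968, -0.0], [0.968, 0.25, 0.0], [0.0, -0.0, -1.0]]
wrist_force: [-0.2, 0.1, -0.5]
gripper_width: 0.997
gripper_force: 0.0
```

carry_out(
  travel=[
    [0,0,-0.01],
    [0,0,-0.03],
    [0,0,-0.06],
    [0,0,-0.09],
    [0,0,-0.12],
    [0,0,-0.15],
    [0,0,-0.175],
    [0,0,-0.188],
    [0,0,-0.188],
    [0,0,-0.188],
  ],
  twist=[0,0,0,0,0,0,0,0,0,0],
)

```text
clock: 7.95
tool_pos: [505.6, -269.5, 230.2]
orientation: [[-0.25, 0.968, -0.002], [0.968, 0.25, 0.001], [0.002, -0.001, -1.0]]
wrist_force: [-0.3, 0.4, 0.6]
gripper_width: 1.001
gripper_force: 0.0
```

```bash
python3 - <<'E'
from workcell import *
import cv2,numpy as np,pickle
s=get_state();f=grab_frame('wrist');pickle.dump((s,f),open('w2.pkl','wb'))
print(s['clock'],s['tool_pos'],s['orientation'],s['q'])
cv2.imwrite('pics/w2.png',cv2.resize(f['image'][:,:,::-1],(800,600),interpolation=cv2.INTER_CUBIC))
from h import *
T=wristT(s,f);im=f['image'];g=cv2.cvtColor(im,cv2.COLOR_RGB2GRAY)
def hd(a,b):
    o,d=ray(f,np.array([a,b]),T);n=np.cross(d[0],d[1]);v=np.cross(n,[0,0,1]);return np.degrees(np.arctan2(v[1],v[0]))%180
for l in cv2.createLineSegmentDetector().detect(cv2.resize(g,None,fx=4,fy=4,interpolation=cv2.INTER_CUBIC))[0][:,0]:
    l=(l+.5)/4-.5
    L=np.hypot(l[2]-l[0],l[3]-l[1])
    if (L>8 and 200<l[0]<300 and 150<l[1]<240) or (L>25 and l[0]<200 and l[1]<300): print((l*1.5625).round(),round(hd(l[:2],l[2:]),1))
E
```

```text
7.95 [ 505.59419689 -269.50983051  230.20187535] [[-0.25029872  0.96816749 -0.00150314]
 [ 0.96816741  0.25030059  0.00121681]
 [ 0.00155431 -0.00115072 -0.99999813]] [-3.92104149e+01  1.72847683e+01  8.47338238e+01 -4.34578811e-04
  7.80922125e+01 -5.37055836e+01]
[248. 468. 230. 510.] 80.3
[394. 340. 411. 297.] 83.8
[449. 292. 444. 308.] 90.0
[441. 263. 448. 284.] 122.6
[444. 306. 438. 319.] 81.7
[372. 329. 362. 319.] 150.8
[432. 325. 419. 332.] 45.6
[343. 370. 357. 376.] 169.7
[411. 297. 388. 288.] 173.3
[279. 459. 374. 487.] 174.7
[316. 303. 300. 313.] 46.7
[387. 289. 372. 327.] 84.3
[350. 288. 355. 267.] 90.2
[377. 335. 392. 340.] 174.7
[357. 266. 362. 254.] 83.3
[202. 425. 163. 485.] 70.3
[429. 237. 434. 251.] 123.7
```

View pics/w2.png

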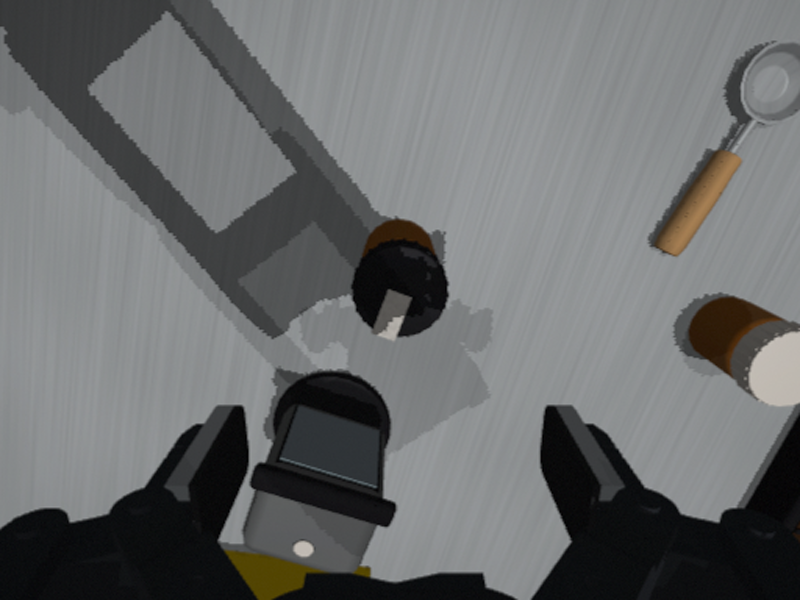

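The seal now runs at 84° and the scanner's normal at 84.7°, so the label squarely faces the window and the jar stands free. Next I'll go to the carrier.

carry_out(
  travel=[
    [0.013,0.003,0],
    [0.04,0.01,0],
    [0.075,0.019,0],
    [0.11,0.029,0],
    [0.145,0.038,0],
    [0.18,0.047,0],
    [0.215,0.056,0],
    [0.245,0.064,0],
    [0.2608,0.0679,0],
    [0.2608,0.0679,0],
  ],
  twist=[-0.06,-0.2,-0.36,-0.52,-0.68,-0.84,-1.0,-1.14,-1.25,-1.283],
)

```text
clock: 9.25
tool_pos: [506.0, 0.6, 230.4]
orientation: [[-0.999, 0.032, -0.002], [0.032, 0.999, 0.0], [0.002, 0.0, -1.0]]
wrist_force: [-1.0, -0.8, -0.1]
gripper_width: 1.0
gripper_force: 0.0
```

carry_out(
  travel=[
    [0,0,0],
    [0,0,0],
  ],
  twist=[0,0],
)

```text
clock: 9.5
tool_pos: [506.5, -1.2, 231.0]
orientation: [[-0.999, 0.037, -0.0], [0.037, 0.999, -0.0], [0.0, -0.0, -1.0]]
wrist_force: [0.1, 0.1, -0.4]
gripper_width: 1.0
gripper_force: 0.0
```

```bash
python3 - <<'E'
from workcell import *
import cv2,numpy as np,pickle
s=get_state();f=grab_frame('wrist');pickle.dump((s,f),open('w3.pkl','wb'))
print(s['clock'],s['tool_pos'],s['orientation'],s['q'])
cv2.imwrite('pics/w3.png',cv2.resize(f['image'][:,:,::-1],(800,600),interpolation=cv2.INTER_CUBIC))
from h import *
T=wristT(s,f);im=f['image'];g=cv2.cvtColor(im,cv2.COLOR_RGB2GRAY)
def hd(a,b):
    o,d=ray(f,np.array([a,b]),T);n=np.cross(d[0],d[1]);v=np.cross(n,[0,0,1]);return np.degrees(np.arctan2(v[1],v[0]))%180
for l in cv2.createLineSegmentDetector().detect(g)[0][:,0]:
    L=np.hypot(l[2]-l[0],l[3]-l[1])
    if L>22 and 150<l[0]<350 and l[1]<330: print((l*1.5625).round(),round(hd(l[:2],l[2:]),1),plane(f,[l[:2],l[2:]],60,T).round().tolist())
E
```

```text
9.5 [506.53687935  -1.22502136 231.03443173] [[-9.99312192e-01  3.70798132e-02 -4.79516887e-04]
 [ 3.70798698e-02  9.99312299e-01 -1.09733873e-04]
 [ 4.75118211e-04 -1.27438821e-04 -9.99999879e-01]] [-1.27648357e+01  1.03544181e+01  9.37485813e+01 -1.25801603e-02
  7.59224069e+01 -1.00636767e+02]
[539. 476. 543. 405.] 0.1 [[665.0, 97.0, 60.0], [607.0, 97.0, 60.0]]
[240. 485. 217. 539.] 153.7 [[666.0, -121.0, 60.0], [715.0, -145.0, 60.0]]
[244. 405. 248. 472.] 175.8 [[600.0, -109.0, 60.0], [654.0, -113.0, 60.0]]
[385. 243. 347. 238.] 80.3 [[490.0, -7.0, 60.0], [486.0, -31.0, 60.0]]
[409. 226. 409. 265.] 177.7 [[479.0, 8.0, 60.0], [504.0, 7.0, 60.0]]
[453. 464. 469. 511.] 16.3 [[653.0, 35.0, 60.0], [695.0, 47.0, 60.0]]
[368. 499. 379. 455.] 165.2 [[682.0, -28.0, 60.0], [644.0, -18.0, 60.0]]
[343. 235. 347. 354.] 178.0 [[484.0, -33.0, 60.0], [564.0, -35.0, 60.0]]
[353. 460. 378. 430.] 141.1 [[647.0, -37.0, 60.0], [623.0, -18.0, 60.0]]
[445. 354. 450. 227.] 177.7 [[567.0, 30.0, 60.0], [481.0, 33.0, 60.0]]
[403. 418. 438. 424.] 77.3 [[614.0, 0.0, 60.0], [620.0, 25.0, 60.0]]
[277.  95. 282.  44.] 167.2 [[402.0, -65.0, 60.0], [377.0, -59.0, 60.0]]
[394. 503. 444. 500.] 92.4 [[685.0, -9.0, 60.0], [684.0, 29.0, 60.0]]
[349. 356. 444. 356.] 87.9 [[566.0, -35.0, 60.0], [568.0, 29.0, 60.0]]
[343. 157. 344. 224.] 176.5 [[438.0, -29.0, 60.0], [477.0, -32.0, 60.0]]
[452. 133. 354. 133.] 87.9 [[426.0, 35.0, 60.0], [424.0, -22.0, 60.0]]
[451. 212. 452. 177.] 178.3 [[472.0, 34.0, 60.0], [451.0, 34.0, 60.0]]
[262.  83. 228.  77.] 80.0 [[396.0, -72.0, 60.0], [392.0, -91.0, 60.0]]
[280. 351. 231. 345.] 80.0 [[560.0, -80.0, 60.0], [554.0, -112.0, 60.0]]
```

View pics/w3.png

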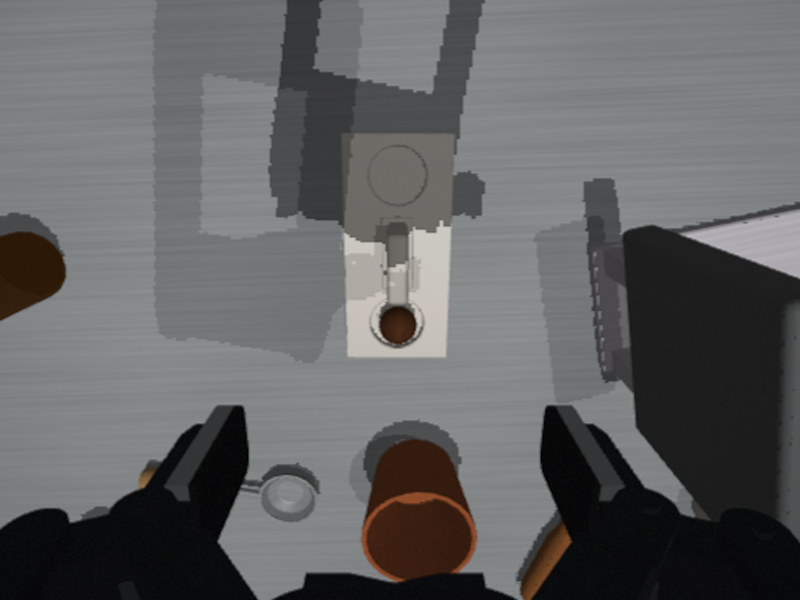

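The carrier's plate corners are (343,133), (452,133), (447,356) and (347,356), and the seed is at (398,325). The tool is already aligned with the carrier's axis at -2.1°.

```bash
python3 - <<'E'
from h import *;import pickle
s,f=pickle.load(open('w3.pkl','rb'));T=wristT(s,f);k=1/1.5625
P=plane(f,np.array([[341.5,133],[453.5,133],[446,357],[347,357]])*k,10,T);print(P,P.mean(0))
print(np.linalg.norm(P[0]-P[1]),np.linalg.norm(P[1]-P[2]))
print('pockets',plane(f,np.array([[398,175],[397,326]])*k,10,T),'griptop',plane(f,np.array([[398,264]])*k,60,T))
print(P.mean(0)-s['tool_pos'],np.degrees(np.arctan2(s['orientation'][1,0],s['orientation'][0,0])))
E
```

```text
[[424.33859824 -34.34169533  10.        ]
 [427.07352874  40.77114817  10.        ]
 [591.54376543  35.13361     10.        ]
 [588.77718071 -41.46005488  10.        ]] [5.07933268e+02 2.57519917e-02 1.00000000e+01]
75.16261772179803 164.5668271378923
pockets [[453.13722108   2.62693317  10.        ]
 [564.4617526   -1.88965963  10.        ]] griptop [[503.32936304   0.57528417  60.        ]]
[   1.39638892    1.25077336 -221.03443173] 177.87499257581013
```

carry_out(
  travel=[
    [-0.0013,0.001,0.02],
    [-0.0013,0.001,0.05],
    [-0.0013,0.001,0.085],
    [-0.0013,0.001,0.12],
    [-0.0013,0.001,0.15],
    [-0.0013,0.001,0.175],
    [-0.0013,0.001,0.192],
    [-0.0013,0.001,0.204],
    [-0.0013,0.001,0.209],
    [-0.0013,0.001,0.209],
  ],
  twist=[0,0,0,0,0,0,0,0,0,0],
)

```text
clock: 10.8
tool_pos: [508.0, 0.4, 22.4]
orientation: [[-0.999, 0.035, 0.0], [0.035, 0.999, -0.0], [-0.0, -0.0, -1.0]]
wrist_force: [-0.5, -0.2, 0.1]
gripper_width: 1.0
gripper_force: 0.0
```

carry_out(
  travel=[
    [0,0,0],
    [0,0,0],
    [0,0,0],
    [0,0,0],
  ],
  twist=[0,0,0,0],
  jaw=0.4,
)

```text
clock: 11.3
tool_pos: [508.0, 0.6, 22.5]
orientation: [[-0.999, 0.035, 0.0], [0.035, 0.999, -0.0], [-0.0, -0.0, -1.0]]
wrist_force: [0.3, -0.2, 0.3]
gripper_width: 0.401
gripper_force: 0.0
```

carry_out(
  travel=[
    [0,0,0],
    [0,0,0],
    [0,0,0],
    [0,0,0],
    [0,0,0],
    [0,0,0],
  ],
  twist=[0,0,0,0,0,0],
  jaw=0,
)

```text
clock: 12.05
tool_pos: [508.0, 0.6, 22.4]
orientation: [[-0.999, 0.035, 0.0], [0.035, 0.999, 0.0], [-0.0, 0.0, -1.0]]
wrist_force: [0.1, 0.2, 3.9]
gripper_width: 0.153
gripper_force: 59.2
```

carry_out(
  travel=[
    [0,0,-0.002],
    [0,0,-0.007],
    [0,0,-0.015],
    [0,0,-0.026],
    [0,0,-0.04],
    [0,0,-0.056],
    [0,0,-0.072],
    [0,0,-0.088],
    [0,0,-0.104],
    [0,0,-0.12],
  ],
  twist=[0,0,0,0,0,0,0,0,0,0],
)

```text
clock: 13.3
tool_pos: [507.9, 0.5, 143.8]
orientation: [[-0.999, 0.035, 0.001], [0.035, 0.999, -0.0], [-0.001, -0.0, -1.0]]
wrist_force: [1.1, 0.4, -1.8]
gripper_width: 0.154
gripper_force: 58.5
```

carry_out(
  travel=[
    [0,0,-0.016],
    [0,0,-0.032],
    [0,0,-0.048],
    [0,0,-0.064],
    [0,0,-0.078],
    [0,0,-0.089],
    [0,0,-0.097],
    [0,0,-0.102],
    [0,0,-0.104],
    [0,0,-0.105],
  ],
  twist=[0,0,0,0,0,0,0,0,0,0],
)

```text
clock: 14.55
tool_pos: [507.7, 0.6, 247.0]
orientation: [[-0.999, 0.035, -0.001], [0.035, 0.999, 0.0], [0.001, 0.0, -1.0]]
wrist_force: [-0.2, 0.0, -2.1]
gripper_width: 0.159
gripper_force: 58.5
```

```bash
python3 - <<'E'
from workcell import *
import cv2,numpy as np,pickle
s=get_state();f=grab_frame('wrist');t=grab_frame('top');pickle.dump((s,f,t),open('w4.pkl','wb'))
print(s['clock'],s['tool_pos'],s['orientation'],s['gripper_width'],s['wrist_force'])
w=cv2.resize(f['image'],(400,300));u=cv2.resize(t['image'][140:290,10:310],(800,400)[:2] if 0 else (600,300))
o=np.zeros((600,600,3),np.uint8);o[:300,:400]=w;o[300:,:]=u
cv2.imwrite('pics/w4.png',o[:,:,::-1])
E
```

```text
14.55 [507.72970929   0.56075727 247.02400192] [[-9.99394917e-01  3.47752596e-02 -6.93764775e-04]
 [ 3.47751641e-02  9.99395150e-01  1.49196817e-04]
 [ 6.98533509e-04  1.24980757e-04 -9.99999748e-01]] 0.1592721644978379 [-0.22111399  0.00315202 -2.14841038]
```

View pics/w4.png

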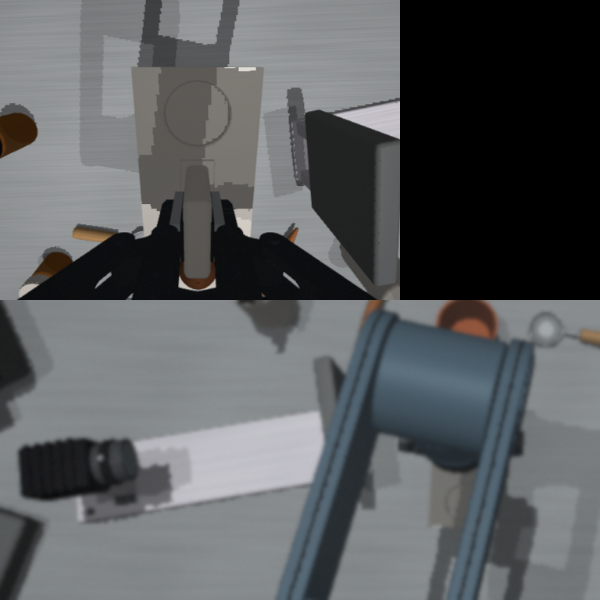

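The carrier hangs level in the wrist view, with the plate end at (132–264, 67). I'll sharpen the focus estimate from the unobstructed first pictures.

```bash
python3 - <<'E'
from h import *;import pickle
D=pickle.load(open('a.pkl','rb'));t=D['top'];sc=D['scene']
def hd(f,a,b):
    o,d=ray(f,np.array([a,b]));n=np.cross(d[0],d[1]);v=np.cross(n,[0,0,1]);return np.degrees(np.arctan2(v[1],v[0]))%180
def lsd(f,u0,u1,v0,v1,m):
    g=cv2.cvtColor(f['image'],cv2.COLOR_RGB2GRAY)[v0:v1,u0:u1]
    for l in cv2.createLineSegmentDetector().detect(cv2.resize(g,None,fx=2,fy=2,interpolation=cv2.INTER_CUBIC))[0][:,0]:
        l=(l+.5)/2-.5+np.array([u0,v0]*2)
        if np.hypot(l[2]-l[0],l[3]-l[1])>m: print(l.round(1),round(hd(f,l[:2],l[2:]),1),'z12',plane(f,[l[:2],l[2:]],12)[:,:2].round(1).tolist(),'z200',plane(f,[l[:2],l[2:]],200)[:,:2].round(1).tolist())
print('TOP');lsd(t,15,200,155,255,14)
print('SCENE');lsd(sc,255,350,65,180,16)
a=cv2.resize(sc['image'][65:185,255:355],(500,600),interpolation=cv2.INTER_CUBIC)
b=cv2.resize(t['image'][200:245,15:90],(300,180),interpolation=cv2.INTER_CUBIC)
b2=cv2.resize(t['image'][160:240,160:195],(175,400),interpolation=cv2.INTER_CUBIC)
o=np.zeros((600,800,3),np.uint8);o[:,:500]=a;o[:180,500:]=b;o[190:590,500:675]=b2
o=np.clip(o.astype(float)*1.6,0,255).astype(np.uint8)
cv2.imwrite('pics/c.png',o[:,:,::-1])
E
```

```text
TOP
[ 75.3 209.4  79.9 224.5] 21.0 z12 [[555.3, 473.6], [513.3, 457.5]] z200 [[527.5, 393.8], [491.8, 380.1]]
[ 63.  235.   29.3 240.5] 99.4 z12 [[484.3, 501.8], [469.2, 592.9]] z200 [[467.3, 417.6], [454.5, 494.9]]
[ 43.1 208.2  59.7 210. ] 83.7 z12 [[558.6, 563.6], [553.4, 517.0]] z200 [[530.2, 470.0], [525.8, 430.5]]
[ 20.1 236.9  18.6 215. ] 9.9 z12 [[479.0, 619.2], [539.4, 629.8]] z200 [[462.8, 517.2], [513.9, 526.1]]
[ 26.6 211.8  43.7 209. ] 99.7 z12 [[548.2, 608.3], [556.2, 561.5]] z200 [[521.4, 507.9], [528.2, 468.2]]
[174.1 229.  169.5 195.8] 10.1 z12 [[501.4, 197.7], [593.9, 214.1]] z200 [[481.8, 159.9], [560.1, 173.8]]
[ 83.1 244.5 173.1 229.2] 99.8 z12 [[458.6, 444.5], [501.0, 200.4]] z200 [[445.5, 369.1], [481.4, 162.2]]
[175.7 168.7 184.6 180.3] 38.1 z12 [[671.1, 200.1], [637.8, 173.9]] z200 [[625.6, 161.9], [597.4, 139.7]]
[189.3 234.8 175.9 229.5] 69.0 z12 [[485.8, 155.6], [500.1, 192.8]] z200 [[468.5, 124.2], [480.6, 155.7]]
[169.4 196.2 165.9 170. ] 9.8 z12 [[592.6, 214.3], [667.3, 227.2]] z200 [[559.0, 174.0], [622.3, 184.9]]
[ 14.7 244.2  31.2 250.4] 70.5 z12 [[4
[... 1069 characters left out ...]
, 840.9], [361.0, 856.7]] z200 [[498.0, 465.7], [551.2, 477.6]]
[265.4 154.4 264.6 113.8] 128.3 z12 [[451.2, 191.4], [287.2, 398.7]] z200 [[619.0, -22.7], [495.7, 133.2]]
[349.6  74.9 331.1  67.6] 169.0 z12 [[375.7, 882.4], [271.7, 902.7]] z200 [[562.2, 497.0], [484.0, 512.2]]
[321.3 105.1 289.7  86.7] 162.6 z12 [[420.9, 579.5], [232.6, 638.6]] z200 [[596.2, 269.2], [454.5, 313.6]]
[294.2 179.1 264.5 169.7] 9.4 z12 [[598.3, 140.9], [499.5, 124.6]] z200 [[729.6, -60.7], [655.3, -72.9]]
[313.1 160.2 344.6 118.3] 99.8 z12 [[591.1, 256.0], [541.2, 544.0]] z200 [[724.2, 25.9], [686.6, 242.5]]
[267.1 111.7 313.4 123. ] 10.0 z12 [[285.5, 416.8], [468.7, 449.2]] z200 [[494.3, 146.8], [632.1, 171.2]]
```

View pics/c.png

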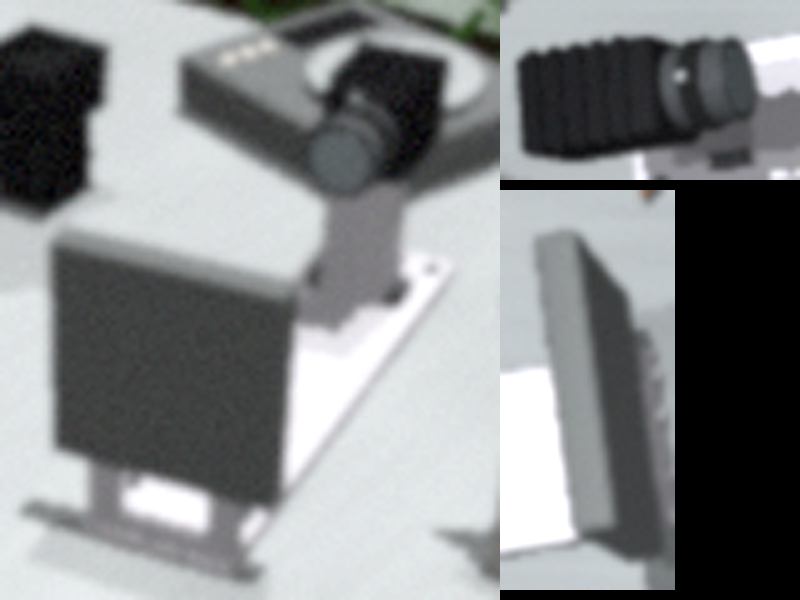

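The angle is firm: the line of sight is -80.1°. I'll move above the gap and fine-tune there with relative measurements.

carry_out(
  travel=[
    [0.0004,0.003,0],
    [0.0012,0.009,0],
    [0.0024,0.018,0],
    [0.004,0.03,0],
    [0.0059,0.044,0],
    [0.0081,0.06,0],
    [0.0102,0.076,0],
    [0.0124,0.092,0],
    [0.0146,0.108,0],
    [0.0167,0.124,0],
  ],
  twist=[-0.002,-0.007,-0.013,-0.022,-0.032,-0.044,-0.056,-0.068,-0.08,-0.092],
)

```text
clock: 15.9
tool_pos: [495.4, 126.2, 247.3]
orientation: [[-0.998, -0.058, -0.0], [-0.058, 0.998, 0.0], [0.0, 0.0, -1.0]]
wrist_force: [0.6, -0.4, -2.6]
gripper_width: 0.157
gripper_force: 58.6
```

carry_out(
  travel=[
    [0.0007,0.016,0],
    [0.0013,0.032,0],
    [0.002,0.048,0],
    [0.0027,0.064,0],
    [0.0034,0.08,0],
    [0.004,0.096,0],
    [0.0047,0.112,0],
    [0.0054,0.128,0],
    [0.0059,0.141,0],
    [0.0063,0.15,0],
  ],
  twist=[-0.012,-0.023,-0.035,-0.047,-0.058,-0.07,-0.082,-0.093,-0.103,-0.109],
)

```text
clock: 17.15
tool_pos: [480.5, 275.3, 247.2]
orientation: [[-0.986, -0.166, -0.0], [-0.166, 0.986, -0.0], [0.0, -0.0, -1.0]]
wrist_force: [0.3, 0.0, -2.0]
gripper_width: 0.153
gripper_force: 58.5
```

carry_out(
  travel=[
    [-0.0004,0.006,0],
    [-0.0006,0.0085,0],
    [-0.0006,0.0092,0],
    [-0.0006,0.0092,0],
  ],
  twist=[-0.004,-0.006,-0.007,-0.007],
)

```text
clock: 17.65
tool_pos: [479.8, 283.3, 247.3]
orientation: [[-0.985, -0.172, 0.0], [-0.172, 0.985, -0.0], [-0.0, -0.0, -1.0]]
wrist_force: [0.5, -0.4, -3.2]
gripper_width: 0.156
gripper_force: 58.5
```

```bash
python3 - <<'E'
from workcell import *
from h import *
import pickle
s=get_state();f=grab_frame('wrist');t=grab_frame('top');c=grab_frame('scene');pickle.dump((s,f,t,c),open('w5.pkl','wb'))
print(s['clock'],s['tool_pos'],s['orientation'],np.degrees(np.arctan2(s['orientation'][1,0],s['orientation'][0,0])),s['gripper_width'])
w=cv2.resize(f['image'],(400,300));u=cv2.resize(c['image'][40:190,230:380],(400,400),interpolation=cv2.INTER_CUBIC);v=cv2.resize(t['image'][140:260,10:210],(400,240),interpolation=cv2.INTER_CUBIC)
o=np.zeros((600,800,3),np.uint8);o[:300,:400]=w;o[:400,400:]=u;o[310:550,:400]=v
cv2.imwrite('pics/w5.png',np.clip(o[:,:,::-1]*1.4,0,255).astype(np.uint8))
D=pickle.load(open('a.pkl','rb'))
def tri(p,q):
    o1,d1=ray(D['top'],p);o2,d2=ray(D['scene'],q);a=np.linalg.lstsq(np.c_[d1[0],-d2[0]],o2-o1,rcond=None)[0]
    A=o1+a[0]*d1[0];B=o2+a[1]*d2[0];return ((A+B)/2).round(1),(A-B).round(1)
print('lens',tri((74.5,221.2),(323,97)))
print('panel back corners',tri((175,169.3),(314,124)),tri((183.3,230),(265.3,113)))
E
```

```text
17.65 [479.80306668 283.33167976 247.34535172] [[-9.85098353e-01 -1.71991948e-01  6.52170067e-05]
 [-1.71991956e-01  9.85098344e-01 -1.40699923e-04]
 [-4.00459113e-05 -1.49820063e-04 -9.99999988e-01]] -170.09634416274264 0.15574222807307558
lens (array([509.8, 423.2, 135.3]), array([-4.4, -3.7, -2.1]))
panel back corners (array([629.7, 168.3, 195.5]), array([-8.2, -7.2, -3.5])) (array([484. , 143.5, 192.6]), array([-7.1, -7. , -2. ]))
```

View pics/w5.png

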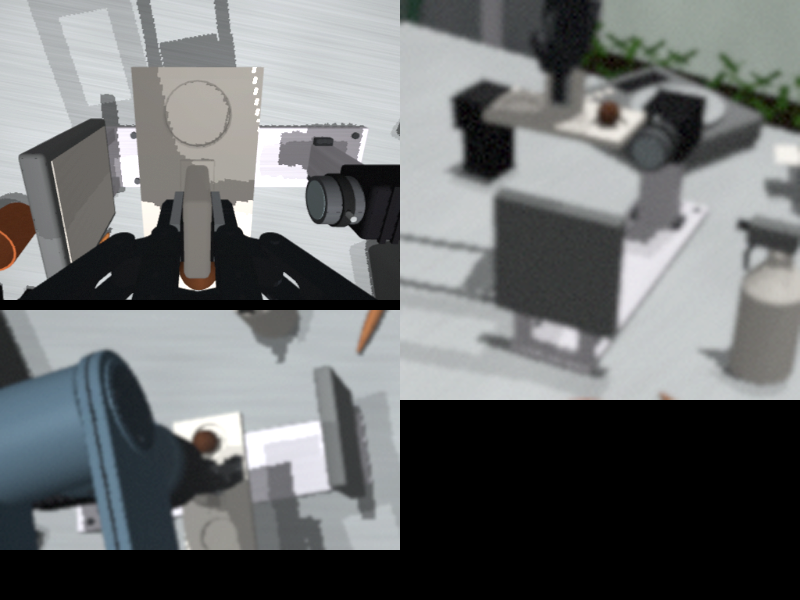

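The wrist view shows the lens front at about (318,200) and the panel at its left, (20–115, 120–275). The seed is in its pocket in both the scene view (608,113) and the top view (205,440). Now I'll compare the seed with lens and panel within the same views.

```bash
python3 - <<'E'
from h import *;import pickle
s,f,t,c=pickle.load(open('w5.pkl','rb'));T=wristT(s,f)
def brown(fr,u0,u1,v0,v1):
    im=fr['image'][v0:v1,u0:u1].astype(int);m=((im[...,0]-im[...,2]>15)&(im.max(2)<160)).astype(np.uint8)
    n,l,st,ce=cv2.connectedComponentsWithStats(m);i=1+st[1:,4].argmax();print(st[i]);return ce[i]+[u0,v0]
p=brown(t,100,125,190,218);q=brown(c,295,325,70,95);print(p,q)
o1,d1=ray(t,p);o2,d2=ray(c,q);a=np.linalg.lstsq(np.c_[d1[0],-d2[0]],o2-o1,rcond=None)[0]
A=o1+a[0]*d1[0];B=o2+a[1]*d2[0];print('seed tri',(A+B)/2,A-B,'planes244',plane(t,p,244),plane(c,q,244))
n=np.array([-.172,.985])
print('expected pocket',s['tool_pos'][:2]+54*np.array([.985,.172]))
k=1.28
print('wrist lens ',plane(f,np.array([[318,200],[308,200],[322,200]])*k,140,T))
g=cv2.cvtColor(f['image'],cv2.COLOR_RGB2GRAY)
def hd(a,b):
    o,d=ray(f,np.array([a,b]),T);nn=np.cross(d[0],d[1]);v=np.cross(nn,[0,0,1]);return np.degrees(np.arctan2(v[1],v[0]))%180
for l in cv2.createLineSegmentDetector().detect(g)[0][:,0]:
    L=np.hypot(l[2]-l[0],l[3]-l[1])
    if L>20 and (l[0]<170 or l[0]>380) and 130<l[1]<365: print((l/k).round(),round(hd(l[:2],l[2:]),1),'z200',plane(f,[l[:2],l[2:]],200,T)[:,:2].round(1).tolist(),'z12',plane(f,[l[:2],l[2:]],12,T)[:,:2].round(1).tolist())
cv2.imwrite('pics/w6.png',np.clip(1.5*np.hstack([cv2.resize(f['image'][140:370,0:160],(400,575),interpolation=cv2.INTER_CUBIC),cv2.resize(f['image'][190:305,370:450],(400,575),interpolation=cv2.INTER_CUBIC)])[:,:,::-1],0,255).astype(np.uint8))
E
```

```text
[ 7 11 10 10 81]
[10  8  7  8 41]
[111.48148148 205.18518519] [307.85365854  81.31707317]
seed tri [530.67110804 294.06785931 245.43689321] [-0.64328389 -0.5563439  -0.29296559] planes244 [[530.55317133 294.23366734 244.        ]] [[529.19141342 297.26265438 244.        ]]
expected pocket [532.99306668 292.61967976]
wrist lens  [[513.18865836 423.31651987 140.        ]
 [515.08695775 412.51179218 140.        ]
 [512.42936974 427.63823371 140.        ]]
[304. 197. 307. 181.] 8.9 z200 [[484.3, 374.1], [470.1, 371.9]] z12 [[570.3, 478.5], [542.0, 474.1]]
[343. 227. 316. 223.] 90.4 z200 [[507.2, 416.5], [507.4, 391.6]] z12 [[615.8, 562.7], [616.2, 513.2]]
[112. 234. 129. 231.] 110.3 z200 [[549.0, 218.8], [543.5, 233.8]] z12 [[698.7, 170.1], [687.7, 199.8]]
[361. 239. 349. 225.] 54.1 z200 [[516.3, 436.5], [504.6, 420.4]] z12 [[633.8, 602.5], [610.6, 570.5]]
[ 50. 161.  70. 261.] 9.8 z200 [[489.1, 166.2], [585.4, 182.8]] z12 [[579.8, 65.6], [770.9, 98.7]]
[109. 271.  94. 285.] 144.6 z200 [[590.8, 219.4], [609.7, 205.9]] z12 [[781.7, 171.3], [819.3, 144.6]]
[375. 240. 360. 238.] 92.5 z200 [
[... 3629 characters left out ...]
  59.  90.] 21.2 z200 [[442.8, 177.1], [431.9, 172.8]] z12 [[487.9, 87.3], [466.1, 78.8]]
[355. 282. 349. 249.] 28.7 z200 [[563.0, 448.3], [528.6, 429.4]] z12 [[726.5, 625.8], [658.2, 588.4]]
[112. 196. 110. 177.] 10.6 z200 [[511.2, 216.6], [494.7, 213.5]] z12 [[623.6, 165.8], [590.8, 159.7]]
[394. 187. 385. 221.] 10.1 z200 [[463.1, 443.9], [495.1, 449.6]] z12 [[528.2, 617.2], [591.7, 628.5]]
[308. 167. 310. 146.] 10.2 z200 [[458.0, 368.3], [441.0, 365.2]] z12 [[518.1, 466.9], [484.4, 460.8]]
[398. 221. 392. 242.] 10.4 z200 [[493.2, 460.7], [514.1, 464.5]] z12 [[588.0, 650.5], [629.4, 658.0]]
[383. 220. 388. 203.] 8.6 z200 [[494.7, 447.2], [478.4, 444.7]] z12 [[590.8, 623.6], [558.6, 618.7]]
```

View pics/w6.png

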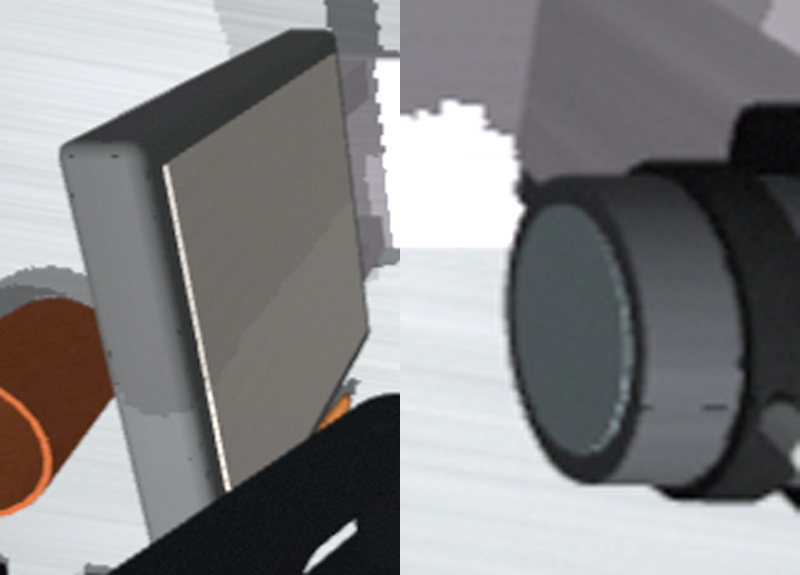

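The lens front disc centre is at crop (572,330), and the panel face edge runs from (163,165) to (230,490). Both put focus at about (534, 297.3), and the lens-to-panel distance comes out at 249 mm as it should. I'll descend with that correction.

carry_out(
  travel=[
    [-0.0001,0.0003,0.002],
    [-0.0003,0.0008,0.006],
    [-0.0005,0.0014,0.012],
    [-0.0008,0.002,0.02],
    [-0.001,0.0026,0.03],
    [-0.0013,0.0032,0.041],
    [-0.0015,0.0038,0.052],
    [-0.0017,0.0043,0.063],
    [-0.0018,0.0045,0.074],
    [-0.0018,0.0045,0.084],
  ],
  twist=[0,0,0,0,0,0,0,0,0,0],
)

```text
clock: 19.05
tool_pos: [480.7, 288.3, 162.5]
orientation: [[-0.985, -0.172, -0.0], [-0.172, 0.985, -0.0], [0.0, -0.0, -1.0]]
wrist_force: [0.4, -0.1, -2.8]
gripper_width: 0.156
gripper_force: 58.5
```

carry_out(
  travel=[
    [0,0,0.008],
    [0,0,0.013],
    [0,0,0.0165],
    [0,0,0.0185],
    [0,0,0.0196],
    [0,0,0.0199],
    [0,0,0.0199],
    [0,0,0.0199],
    [0,0,0.0199],
    [0,0,0.0199],
  ],
  twist=[0,0,0,0,0,0,0,0,0,0],
)

```text
clock: 20.3
tool_pos: [480.7, 288.3, 143.4]
orientation: [[-0.985, -0.172, 0.0], [-0.172, 0.985, -0.0], [-0.0, -0.0, -1.0]]
wrist_force: [0.5, 0.4, -2.6]
gripper_width: 0.157
gripper_force: 58.5
```

```bash
python3 - <<'E'
from workcell import *
from h import *
import pickle
s=get_state();f=grab_frame('wrist');t=grab_frame('top');c=grab_frame('scene');pickle.dump((s,f,t,c),open('w7.pkl','wb'))
print(s['clock'],s['tool_pos'],np.degrees(np.arctan2(s['orientation'][1,0],s['orientation'][0,0])),s['orientation'][:,2],s['wrist_force'],s['gripper_force'])
print('pocket',s['tool_pos'][:2]+54*np.array([.985,.172]),s['tool_pos'][2]-22.4+19)
D=pickle.load(open('a.pkl','rb'))
for fr,n in((t,'top'),(c,'scene')):
    u,v=proj(fr,[534,297,140])[0];im=fr['image'].astype(int);m=((im[...,0]-im[...,2]>15)&(im.max(2)<160));vv,uu=np.nonzero(m);k=np.hypot(uu-u,vv-v)<12
    print(n,(u,v),k.sum(),uu[k].mean(),vv[k].mean(),plane(fr,[uu[k].mean(),vv[k].mean()],140))
    # rest of the scene unchanged?
    print('changed',np.argwhere(0).size)
E
```

```text
20.3 [480.73374732 288.3371184  143.43142229] -170.0781023960196 [ 5.61007886e-05 -1.08715249e-05 -9.99999998e-01] [ 0.5217335   0.35862335 -2.63061114] 58.47991704940796
pocket [533.92374732 297.6251184 ] 140.0314222878902
top (np.float64(124.4352990232174), np.float64(210.3848402344151)) 63 123.80952380952381 211.26984126984127 [[531.78696891 298.42013067 140.        ]]
changed 0
scene (np.float64(307.2444285918361), np.float64(113.49511565404254)) 33 307.1212121212121 112.72727272727273 [[531.06757491 300.78689116 140.        ]]
changed 0
```

The seed is seen in place in both views, and the pocket is at (533.9, 297.6, 140.0), level and still.

```bash
python3 -c "
from workcell import *
print(sign_off())"
```

```text
the job is handed in; nothing more can be done
None
```

I turned the jar so its label faces the scanner window (within about 1°) and let go of it. I then handed in with the carrier held level and still, the seed in its pocket and the pocket at my best estimate of the focus, good to a few mm; the verdict was not reported.

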